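# Test two filing jig slides and mark the one that binds

## Robot

A 6-joint arm with a two-finger parallel gripper is mounted at the origin on the work surface. World frame = base frame: x ahead of the robot, y to its left, z up, the work surface at z = 0. Lengths are in m, angles in rad, forces in N, time in s.
With the tool pointing down it reaches from about 0.375 to 0.9 m from the base axis. Payload 3.1 kg.
Tool frame: the origin (TCP) lies midway between the tips of the shut fingers; the grasp point (between the pads) lies 19 mm behind it (pinch_z is the distance from the TCP to the grasp point, in m); y points along the fingers, z is the direction in which the jaws open and shut, and the axes are right-handed (so a half turn about y gives the same grasp; the last joint's range is limited). The gripper opens to 87 mm and grips with 3 to 60 N. Pads are 19 mm wide; open, the fingers measure 117 mm over their backs; the gripper's body (75 mm by 190 mm) begins 51 mm behind the grasp point.
Start: joints at [1.016, 0.527, 1.433, -0, 1.181, -0.178], TCP at [0.23, 0.581, 0.184] pointing down, gripper open.
Joint ranges: [-3.08, 3.08], [-0.75, 2.2], [0.22, 2.44], [-1.43, 4.57], [0, 2.65], [-2.85, 2.85]. Speed limits (rad/s): [2.79, 2.79, 3.14, 3.14, 3.14, 3.14].

## Interface

Orientations are given as a unit quaternion [x, y, z, w].
In Python, from rig import * gives the robot as it stands.
- The arm moves only by the tool drive_tool, never from a script. Its argument "plan" is a list of rows, each a list of 7 numbers: the shift along the tool's x, y, z in mm, then the turn, a rotation vector about the tool's x, y, z in degrees, then the finger opening in mm, from 0 to 87. A call has 1 to 10 rows; each row is the pose to reach, as a shift and turn from the pose commanded when the call began, along the tool's axes at that moment; what a row does not reach only later rows make up. A row lasts 1/10 s, in which the tool goes at most 50 mm and 8.59 degrees, less where a joint would pass 70% of its speed; a pose out of reach is approached as far as the arm can. A call with a gripper value outside its range is refused whole. The fingers move at their own pace and stop on an object; "newtons" is the grip in N (left out, the last holds). Time passes only in rows, so rows that repeat a pose let the fingers close. It gives the time, the measured TCP pose, the force and the opening at its end, in the units of the state.
- get_obs(): the state, without advancing time (a new reading comes with each control period).
- camera(name): name is "side" or "top" or "wrist"; returns the picture (420x560x3 uint8, blue, green, red); there is no depth.
- get_calibration(name): a dict with "fx", "fy", "cx", "cy" (pixels), "origin" and "rotation" of the camera in the world; the wrist camera has in their place "tool_from_camera" (4x4, takes a point from camera to tool coordinates, whose origin is the TCP and whose axes are the tool frame's). Camera axes: x right, y down, z forward; pixel columns grow to the right and rows downward; lengths in m; the calibration is good to about 2 mm. A picture is of the moment at which its call begins: read the wrist's pose just before it. get_calibration takes no time and is no camera call.
- hand_in(): hands the job in, once; it reports no verdict.
Trained networks look in the newest picture that a camera, given by its name, has taken for a name from the list of things; names that differ only in an ending like _2 or _b are one class to them, and where a whole thing is asked for, a point or a joint stands for the part that bears it (a point fixed in the world has none). Each returns a list of dicts, best first, with "conf" (0 to 1); they miss things now and then, are a little off and sometimes report something else, mostly with a low value. They report only what shows in the picture. A call takes as long as a camera call. They do not tell look-alikes from the thing itself.
- spot_in(camera, target): "location" ([column, row] in pixels, amid what is visible of it).
- mark_of(camera, target): "location" ([column, row] in pixels: a listed point, or the origin of a listed thing).
The state is a dict: "time": time; "q": joint angles; "joint_velocities": joint speeds; "joint_torque": joint torques, N m; "position": TCP position; "tool_rot": TCP orientation; "ft_force": force on the tool from outside, world axes, zero at the start; "moment": the same for the moment, N m; "grip_width": finger opening in m.
Only numpy, scipy, OpenCV 4.12 (cv2) and the standard library are available. Lean on these libraries where they do the work, as an engineer would, in place of code of your own. Each camera call takes 0.05 s, during which the arm holds its last target. There are 200 camera calls.

## Task

One of the two filing jigs on the jewellery bench has a slide that binds. Pull each jig's blue-tabbed carriage out towards the robot as far as it will go: push the one that runs out to its front stop fully home again, and leave the one that sticks partway where it sticks. Then stand the red marker upright in the white dish of the jig that binds and let go.

Things in the scene. Friction and masses are not known exactly. Their poses are not given: they have to be found in the camera images.
- jig_a: Filing jig A, fixed to the bench; jigs A and B look alike and either may be on the left or right. Origin: centre of the underside of its 250 x 64 x 8 mm base. x = slide direction, pointing away from the robot (within 15 deg); y across. A wooden carriage (50 x 60 mm, top 42 mm above the bench) rides on two rods between dark stop blocks 34 mm high, inner faces at x = -20 and +100 mm.
- slide_a (a joint): Slide of jig A, m: 0 = fully home (far end), grows towards the robot; free travel 0.070, a binding slide stops dead before half of that. Starts 0 to 0.015. Friction about 1.5 N; stays where left. Blue upright tab on the carriage's centre: 16 mm along jig x, 30 mm along y, from 42 to 84 mm above the bench, at jig x = 75 mm minus this value, y = 0.
- dish_a (a point): Centre of the floor of jig A's shallow white round dish, at jig x = -90 mm, y = 0, on the robot's side of the front stop block (which begins 57 mm from here). Inner diameter 56 mm, outer 62 mm; floor 8 mm and rim 18 mm above the bench. Axes as the jig's.
- jig_b: Filing jig B, fixed to the bench; jigs A and B look alike and either may be on the left or right. Origin: centre of the underside of its 250 x 64 x 8 mm base. x = slide direction, pointing away from the robot (within 15 deg); y across. A wooden carriage (50 x 60 mm, top 42 mm above the bench) rides on two rods between dark stop blocks 34 mm high, inner faces at x = -20 and +100 mm.
- slide_b (a joint): Slide of jig B, m: 0 = fully home (far end), grows towards the robot; free travel 0.070, a binding slide stops dead before half of that. Starts 0 to 0.015. Friction about 1.5 N; stays where left. Blue upright tab on the carriage's centre: 16 mm along jig x, 30 mm along y, from 42 to 84 mm above the bench, at jig x = 75 mm minus this value, y = 0.
- dish_b (a point): Centre of the floor of jig B's shallow white round dish, at jig x = -90 mm, y = 0, on the robot's side of the front stop block (which begins 57 mm from here). Inner diameter 56 mm, outer 62 mm; floor 8 mm and rim 18 mm above the bench. Axes as the jig's.
- red_marker: Loose red plastic reject marker, 35 to 70 g, standing upright on the bench: round foot 36 mm across and 8 mm thick, thin stem, and a round head 20 mm across from 31 to 50 mm above its underside, to grip by. Origin: centre of its underside, z up. A green marker of the same shape stands at least 80 mm from it and is not used.
Not all that is in view belongs to the job. Of the things like the red_marker, leave any that is brown; of the rest the larger one is meant.

How it is judged:
On the way, in this order (a step that is already met when the one before it is completed fails the run):
1. the slide that runs free has been pulled out to its front stop (value of joint slide_a above 0.06 m), for 0.05 s.
2. the slide that runs free has been pushed home again (value of joint slide_a below 0.01 m), for 0.1 s.
At the end, for the whole second after the job is handed in: The free-running carriage has been fully out and is back home within 10 mm; the binding carriage is left pulled out to where it sticks (within 10 mm); the red marker stands at rest, upright within 10 degrees, on the floor of the binding jig's dish (within 15 mm of its centre) (value of joint slide_a below 0.01 m and value of joint slide_b above 0.02 m and horizontal distance between red_marker and dish_b below 0.015 m and height (world z) of red_marker between 0.004 and 0.014 m and angle between red_marker's own z axis and vertical below 0.17 rad and linear speed of red_marker below 0.02 m/s); the robot touches nothing.
It also fails if it takes over 61 s, if anything falls off the work surface, if the arm or the gripper's body presses on something with over 40 N, if the wrist force passes 120 N, or if a joint passes its speed limit or range.

## Working session

There is one attempt and no reset: what is moved stays moved. The work goes in short steps, Python scripts to look and compute and a tool call to move; the robot and the scene stay as the last step left them, time stands still between calls to the robot, and variables do not carry over. Pictures are saved under pics/ and viewed, about 8 in all and at most 12, crops included, and the job is handed in when it is done.

Besides the shell and the picture viewer there is one more tool, called after "Call:" by a JSON object that holds its "fn" and its "kwargs", one argument or row to a line. drive_tool: Moves the arm, as the interface text tells. Its arguments: {"type":"object","properties":{"plan":{"type":"array","items":{"type":"array","items":{"type":"number"}}},"newtons":{"type":"number"}},"required":["plan"]}

```bash
ls; mkdir -p pics; python3 - <<'E'
from rig import *
import cv2, numpy as np
o=get_obs(); print(o)
for c in ("top","side"):
    im=camera(c); cv2.imwrite(f"pics/{c}0.png",im)
    k=get_calibration(c); print(c,k)
    for t in ("jig_a","dish_a","slide_a","red_marker"):
        for f in (spot_in,mark_of):
            try: print(t,f.__name__,[(np.round(d["location"],1).tolist(),round(d["conf"],2)) for d in f(c,t)])
            except Exception as e: print(t,f.__name__,e)
E
```

```text
pics
{'time': 0.0, 'q': array([ 1.01549118e+00,  5.28448976e-01,  1.43390049e+00, -2.63024377e-05,
        1.18134993e+00, -1.78500924e-01]), 'joint_velocities': array([-0.00030415,  0.00028229,  0.00232377,  0.00216315, -0.00172837,
        0.00119228]), 'joint_torque': array([-6.60623136e-04, -4.40035808e+01, -1.76593459e+01,  6.32800232e-02,
        5.82645438e-02, -1.94541612e-04]), 'position': array([0.22952198, 0.58047044, 0.18298283]), 'tool_rot': array([ 0.69529299, -0.13268931,  0.13217097, -0.69389628]), 'ft_force': array([-0.15876459, -1.12005781, -0.05064097]), 'moment': array([-0.08328133, -0.01382746, -0.00937877]), 'grip_width': 0.08696589594957044}
top {'fx': 404.263159286492, 'fy': 404.263159286492, 'cx': 277.1961286769686, 'cy': 216.28466087390893, 'origin': array([ 0.49362218, -0.01387475,  0.81775946]), 'rotation': array([-0.70578021,  0.70747191, -0.0200099 ,  0.03094179])}
jig_a call [([354.6, 237.5], 0.92), ([205.0, 238.4], 0.56)]
jig_a call [([205.4, 238.9], 0.81), ([358.0, 235.1], 0.7), ([281.7, 201.4], 0.48)]
dish_a call [([204.4, 242.2], 0.94), ([357.8, 240
[... 371 characters left out ...]
88.7477104993055, 'cx': 277.9764379872823, 'cy': 208.87754762871396, 'origin': array([ 0.23132782, -0.39457241,  0.48707827]), 'rotation': array([ 0.85769439, -0.32166469,  0.13734271, -0.37686753])}
jig_a call [([312.7, 282.1], 0.94), ([205.2, 184.6], 0.82)]
jig_a call [([203.6, 187.6], 0.84), ([314.1, 281.1], 0.84)]
dish_a call [([310.9, 284.5], 0.87), ([211.4, 185.4], 0.85)]
dish_a call [([266.5, 310.9], 0.58)]
slide_a call [([234.9, 162.3], 0.94), ([350.9, 249.7], 0.83)]
slide_a call it knows: dish, jig, red_marker
red_marker call [([305.5, 177.6], 0.91), ([291.0, 206.1], 0.9), ([331.2, 204.5], 0.63)]
red_marker call [([305.7, 179.9], 0.9), ([290.4, 214.0], 0.87), ([328.8, 206.2], 0.71)]
```

View pics/top0.png

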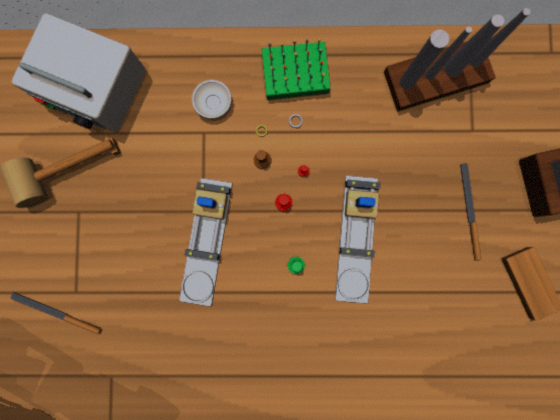

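View pics/side0.png

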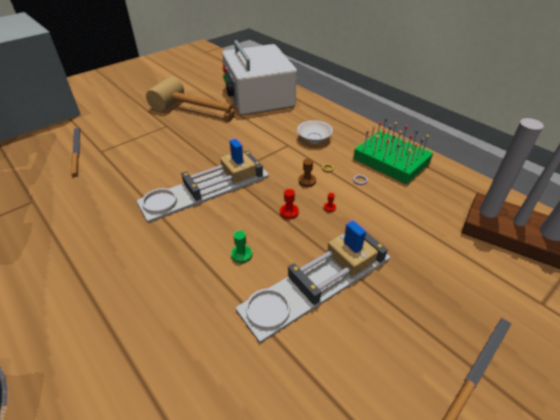

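Top view: two jigs, left with its dish at (198,286) and blue tab at (206,202), right with its dish at (353,285) and tab at (366,202). The larger red marker is at (284,202); small red (304,171), brown (262,159) and green (296,265) are to be left.

```bash
cat > h.py <<'E'
from rig import *
import cv2, numpy as np
from scipy.spatial.transform import Rotation as R
def cam(c,o=None):
    k=get_calibration(c)
    if "tool_from_camera" in k:
        T=np.array(k["tool_from_camera"]); r=R.from_quat(o["tool_rot"])
        return k,o["position"]+r.apply(T[:3,3]),r.as_matrix()@T[:3,:3]
    return k,np.array(k["origin"]),R.from_quat(k["rotation"]).as_matrix()
def ray(c,px,o=None):
    k,p,M=cam(c,o); d=M@np.array([(px[0]-k["cx"])/k["fx"],(px[1]-k["cy"])/k["fy"],1]); return p,d/np.linalg.norm(d)
def plane(c,px,z,o=None):
    p,d=ray(c,px,o); return p+d*(z-p[2])/d[2]
def tri(rays):
    A=[np.eye(3)-np.outer(d,d) for p,d in rays]; x=np.linalg.solve(sum(A),sum(a@p for a,(p,d) in zip(A,rays)))
    return x,[np.linalg.norm(a@(x-p)) for a,(p,d) in zip(A,rays)]
def proj(c,X,o=None):
    k,p,M=cam(c,o); v=M.T@(np.asarray(X)-p); return np.array([k["fx"]*v[0]/v[2]+k["cx"],k["fy"]*v[1]/v[2]+k["cy"]])
def blobs(im,col,amin=30):
    h=cv2.cvtColor(im,cv2.COLOR_BGR2HSV)
    m=cv2.inRange(h,(100,120,60),(130,255,255)) if col=="blue" else cv2.inRange(h,(0,200,90),(4,255,255))|cv2.inRange(h,(174,200,90),(180,255,255))
    n,_,s,c=cv2.connectedComponentsWithStats(m)
    return [(c[i],s[i]) for i in range(1,n) if s[i][4]>=amin]
def tool(yaw):
    # tool down (y=-Z), jaw axis z at heading yaw in the plane
    z=np.array([np.cos(yaw),np.sin(yaw),0]); y=np.array([0,0,-1.]); return R.from_matrix(np.c_[np.cross(y,z),y,z])
def go(xyz,yaw,o=None):
    o=o or get_obs(); r=R.from_quat(o["tool_rot"]); t=tool(yaw)
    if (r.inv()*t).magnitude()>np.pi/2: t=tool(yaw+np.pi)
    print("shift mm",np.round(r.inv().apply(np.array(xyz)-o["position"])*1000,1),"rot deg",np.round(np.degrees((r.inv()*t).as_rotvec()),2))
E
python3 - <<'E'
from h import *
o=get_obs(); print("tool axes\n",R.from_quat(o["tool_rot"]).as_matrix().round(3))
t=cv2.imread("pics/top0.png"); s=cv2.imread("pics/side0.png")
B={c:[(b[0].round(1),b[1].tolist()) for b in blobs(i,"blue")] for c,i in (("top",t),("side",s))}; print(B)
print({c:[(b[0].round(1),b[1].tolist()) for b in blobs(i,"red",15)] for c,i in (("top",t),("side",s))})
for name,tp,sp,dt in (("L",(205.8,202),(236,152),(198,285.9)),("R",(366,202),(354,237),(353.4,285.5))):
    tp=min((b[0] for b in B["top"]),key=lambda c:np.hypot(*(c-tp)));sp=min((b[0] for b in B["side"]),key=lambda c:np.hypot(*(c-sp)))
    x,e=tri([ray("top",tp),ray("side",sp)]); d=plane("top",dt,.008); v=x[:2]-d[:2]
    print(name,"tab",x.round(4),np.round(e,4),"dish",d.round(4),"ang",np.degrees(np.arctan2(v[1],v[0])).round(2),"slide",(.165-np.hypot(*v)).round(4))
print("dishR side",plane("side",(266.5,310.9),.008))
print("marker",tri([ray("top",(284,202)),ray("side",(290,204))]), plane("side",(290.4,214),0))
E
```

```text
tool axes
 [[ 0.93   0.     0.368]
 [-0.368  0.     0.93 ]
 [ 0.    -1.     0.   ]]
{'top': [(array([204.9, 201.5]), [197, 197, 17, 10, 134]), (array([366. , 201.3]), [358, 197, 17, 10, 139])], 'side': [(array([236.1, 150.7]), [230, 139, 12, 25, 212]), (array([354.3, 236. ]), [345, 221, 21, 31, 449])]}
{'top': [(array([38.4, 99.8]), [34, 97, 10, 6, 21]), (array([303.1, 170.7]), [298, 166, 11, 11, 89]), (array([283.3, 202.1]), [275, 194, 17, 17, 218])], 'side': [(array([288.8, 205.7]), [280, 190, 18, 29, 313]), (array([329.7, 203.9]), [324, 194, 11, 18, 114])]}
L tab [0.5774 0.1333 0.0626] [0.0011 0.0011] dish [0.4137 0.1565 0.008 ] ang -8.06 slide -0.0003
R tab [ 0.5751 -0.1676  0.0654] [0.0005 0.0005] dish [ 0.4144 -0.1519  0.008 ] ang -5.56 slide 0.0035
dishR side [ 0.41732701 -0.15038489  0.008     ]
marker (array([ 0.58084962, -0.01640571,  0.02347108]), [np.float64(0.002057224051687895), np.float64(0.0020572240516878947)]) [ 0.58261446 -0.01908453  0.        ]
```

```bash
python3 - <<'E'
from h import *
go((.577,.133,.17),np.radians(82)); k=get_calibration("wrist"); print(np.round(k["tool_from_camera"],3),k["fx"])
E
```

```text
shift mm [ 487.6   14.  -289. ] rot deg [ -0.   -13.59   0.  ]
[[ 0.001  0.961  0.278 -0.076]
 [-0.    -0.278  0.961 -0.2  ]
 [ 1.    -0.001  0.     0.001]
 [ 0.     0.     0.     1.   ]] 349.67940450411595
```

Call:
{"fn": "drive_tool", "kwargs": {
  "plan": [
    [488,14,-289,0,-13.6,0,60],
    [488,14,-289,0,-13.6,0,60],
    [488,14,-289,0,-13.6,0,60],
    [488,14,-289,0,-13.6,0,60],
    [488,14,-289,0,-13.6,0,60],
    [488,14,-289,0,-13.6,0,60],
    [488,14,-289,0,-13.6,0,60],
    [488,14,-289,0,-13.6,0,60],
    [488,14,-289,0,-13.6,0,60],
    [488,14,-289,0,-13.6,0,60]
  ],
  "newtons": 15
}}

```text
time: 1.8
position: [0.5362, 0.1858, 0.1719]
tool_rot: [-0.705, 0.049, -0.05, 0.705]
ft_force: [1.3, 0.4, -0.7]
grip_width: 0.06
```

```bash
python3 - <<'E'
from h import *
go((.577,.133,.17),np.radians(82))
E
```

```text
shift mm [ 47.8   1.9 -46.6] rot deg [-0.02 -0.    0.04]
```

Call:
{"fn": "drive_tool", "kwargs": {
  "plan": [
    [48,2,-47,0,0,0,60],
    [48,2,-47,0,0,0,60],
    [48,2,-47,0,0,0,60],
    [48,2,-47,0,0,0,60]
  ]
}}

```text
time: 2.2
position: [0.5749, 0.1349, 0.1694]
tool_rot: [-0.705, 0.05, -0.049, 0.706]
ft_force: [0.5, 1.1, -0.0]
grip_width: 0.0601
```

```bash
python3 - <<'E'
from h import *
o=get_obs(); im=camera("wrist"); cv2.imwrite("pics/w1.png",im); print(o["position"],o["joint_velocities"].round(3))
for b in blobs(im,"blue",200): print(b[0].round(1),b[1], plane("wrist",b[0],.084,o).round(4))
for t in ("dish_a","jig_a"): 
    for d in mark_of("wrist",t): print(t,d["conf"],d["location"],plane("wrist",d["location"],.008 if t[0]=="d" else 0,o).round(4))
E
```

```text
[0.57490986 0.1349484  0.16936923] [ 0.031 -0.01   0.018 -0.    -0.001 -0.002]
[273.6 194.5] [257 182  34  26 808] [0.5712 0.1315 0.084 ]
jig_a 0.72 [277.8, 108.0] [0.503  0.1445 0.    ]
```

View pics/w1.png

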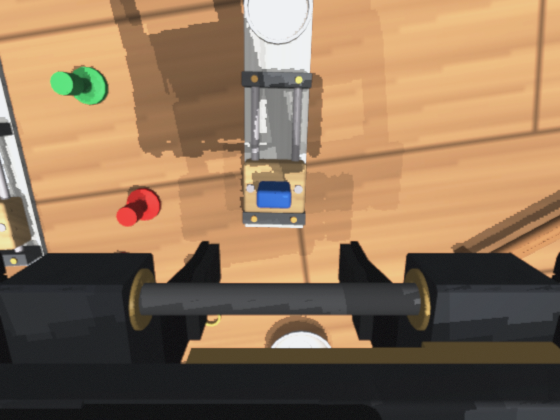

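```bash
python3 - <<'E'
from h import *
go((.577,.132,.054),np.radians(81)); 
o=get_obs();print(o["position"])
E
```

```text
shift mm [  3.1 115.7  -3.7] rot deg [-0.01  1.14 -0.06]
[0.57451691 0.13606269 0.1696933 ]
```

Call:
{"fn": "drive_tool", "kwargs": {
  "plan": [
    [3,40,-2,0,1,0,60],
    [3,80,-2,0,1,0,60],
    [3,115,-2,0,1,0,60],
    [3,115,-2,0,1,0,60],
    [3,115,-2,0,1,0,20],
    [3,115,-2,0,1,0,20],
    [3,115,-2,0,1,0,20],
    [3,115,-2,0,1,0,20],
    [3,115,-2,0,1,0,20],
    [3,115,-2,0,1,0,20]
  ],
  "newtons": 15
}}

```text
time: 3.35
position: [0.579, 0.1319, 0.0553]
tool_rot: [-0.705, 0.055, -0.056, 0.705]
ft_force: [1.2, -0.7, -0.4]
grip_width: 0.0229
```

```bash
python3 - <<'E'
from h import *
o=get_obs(); print(o["grip_width"],o["ft_force"],o["position"])
im=camera("side"); w=camera("wrist"); cv2.imwrite("pics/s2.png",np.hstack([cv2.resize(im[90:300,130:410],(400,300)),cv2.resize(w,(400,300))]))
E
```

```text
0.022876825640113528 [ 1.20615513 -0.68360962 -0.37018894] [0.57897343 0.13189836 0.05527007]
```

View pics/s2.png

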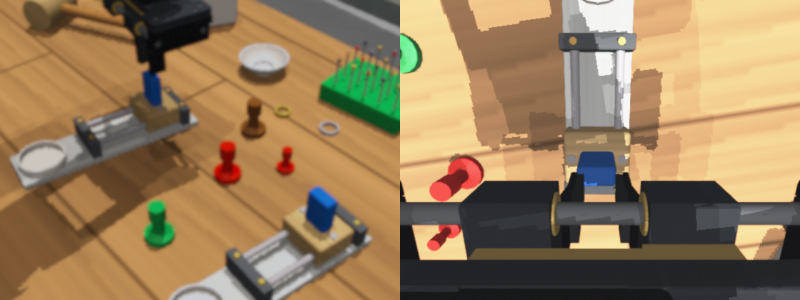

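Call:
{"fn": "drive_tool", "kwargs": {
  "plan": [
    [0,0,0,0,0,0,20],
    [0,0,0,0,0,0,20]
  ]
}}

```text
time: 3.65
position: [0.5786, 0.1319, 0.0546]
tool_rot: [0.705, -0.056, 0.055, -0.705]
ft_force: [0.6, 1.4, 0.9]
grip_width: 0.0204
```

```bash
python3 - <<'E'
from h import *
o=get_obs(); w=camera("wrist"); print(o["grip_width"],o["position"],R.from_quat(o["tool_rot"]).as_matrix().round(3))
for b in blobs(w,"blue",100): print(b[0].round(1),b[1],plane("wrist",b[0],.063,o).round(4),plane("wrist",(b[0][0],b[1][1]),.084,o),plane("wrist",(b[0][0],b[1][1]+b[1][3]),.084,o))
p=o["position"]
for z in (0,.019,.03): print("tcp+",z,proj("wrist",p+[0,0,z],o))
for e in (-.0075,.0075):
  for zz in (.084,.042): 
     for xx in (-.008,.008): print(zz,xx,proj("wrist",[p[0]+xx,p[1],zz],o).round(0))
cv2.imwrite("pics/w3.png",cv2.resize(w[150:350,150:400],(750,600)))
E
```

```text
0.02039257361448354 [0.57859794 0.13192563 0.05457422] [[ 0.988 -0.     0.156]
 [-0.156 -0.     0.988]
 [-0.    -1.    -0.   ]]
[276.1 236. ] [ 248  213   54   48 2200] [0.5764 0.1311 0.063 ] [0.55598339 0.13455628 0.084     ] [0.58237467 0.13029335 0.084     ]
tcp+ 0 [278.10421508 234.18043839]
tcp+ 0.019 [278.0177435  246.37327223]
tcp+ 0.03 [277.95984943 254.53656431]
0.084 -0.008 [276. 240.]
0.084 0.008 [280. 268.]
0.042 -0.008 [276. 216.]
0.042 0.008 [280. 239.]
0.084 -0.008 [276. 240.]
0.084 0.008 [280. 268.]
0.042 -0.008 [276. 216.]
0.042 0.008 [280. 239.]
```

View pics/w3.png

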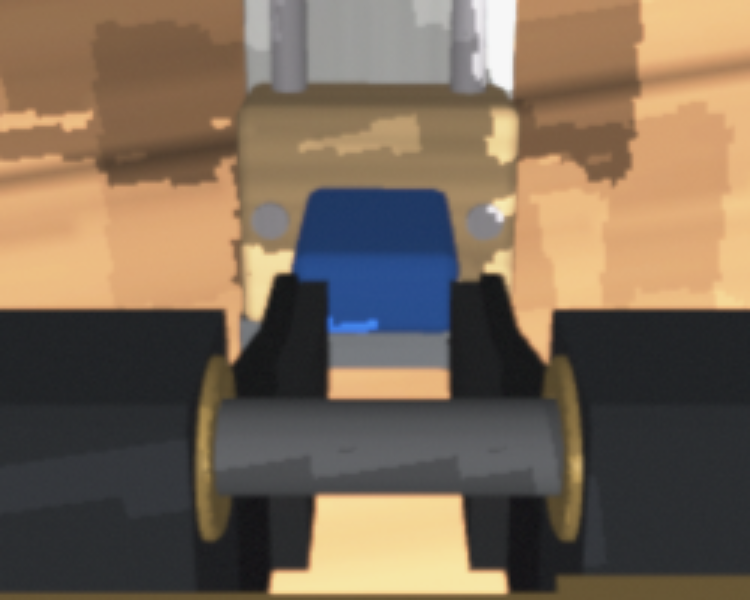

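```bash
python3 - <<'E'
from h import *
o=get_obs(); p=o["position"]; r=R.from_quat(o["tool_rot"])
for d in (0,.01,.019,.03,.04): print(d,proj("side",p+[0,0,d]).round(1), "near finger",proj("side",p+r.apply([0,-d,-.012])).round(1))
c=camera("side"); b=[b for b in blobs(c,"blue")]; print(b)
cv2.imwrite("pics/s4.png",cv2.resize(c[60:200,170:310],(600,600),interpolation=cv2.INTER_CUBIC))
E
```

```text
0 [236.8 154.3] near finger [239.7 157.3]
0.01 [236.4 149.9] near finger [239.3 152.9]
0.019 [236. 146.] near finger [239. 149.]
0.03 [235.6 141. ] near finger [238.5 144. ]
0.04 [235.1 136.5] near finger [238.1 139.4]
[(array([236.24875622, 151.74129353]), array([231, 140,  12,  24, 201], dtype=int32)), (array([354.35044643, 235.92857143]), array([345, 221,  21,  31, 448], dtype=int32))]
```

View pics/s4.png

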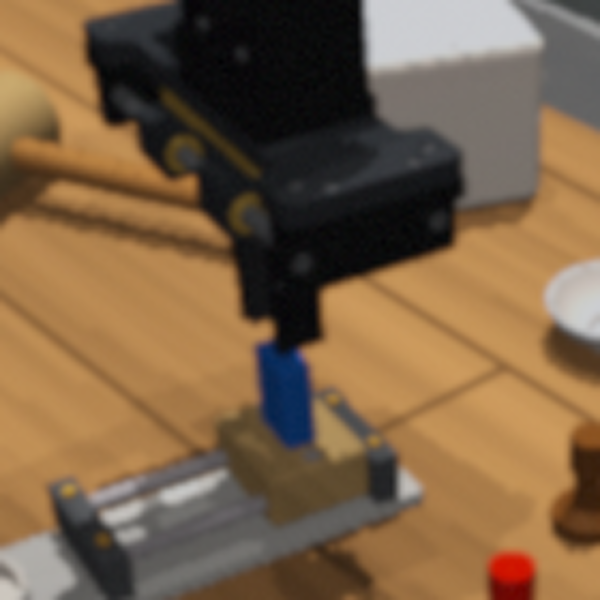

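The picture shows the real finger tips just above the tab (about z = 0.087), 33 mm behind the reported TCP. That agrees with the wrist view and with the jaws closing to 20 mm on nothing. I'll open, go 26 mm lower with tips at about 0.06, and try again.

Call:
{"fn": "drive_tool", "kwargs": {
  "plan": [
    [0,0,0,0,0,0,60],
    [0,0,0,0,0,0,60],
    [0,0,0,0,0,0,60],
    [0,0,0,0,0,0,60],
    [-2,13,0,0,0,0,60],
    [-2,26,0,0,0,0,60],
    [-2,26,0,0,0,0,20],
    [-2,26,0,0,0,0,20],
    [-2,26,0,0,0,0,20],
    [-2,26,0,0,0,0,20]
  ],
  "newtons": 15
}}

```text
time: 4.75
position: [0.5771, 0.1323, 0.0289]
tool_rot: [-0.705, 0.055, -0.056, 0.705]
ft_force: [1.1, -0.4, 0.4]
grip_width: 0.0355
```

Call:
{"fn": "drive_tool", "kwargs": {
  "plan": [
    [0,0,0,0,0,0,20],
    [0,0,0,0,0,0,20],
    [0,0,0,0,0,0,20]
  ]
}}

```text
time: 5.05
position: [0.5766, 0.1298, 0.0289]
tool_rot: [0.706, -0.055, 0.055, -0.704]
ft_force: [-0.6, -7.3, -0.2]
grip_width: 0.0299
```

Call:
{"fn": "drive_tool", "kwargs": {
  "plan": [
    [-4,0,-1,0,0,0,20],
    [-8,0,-2,0,0,0,20],
    [-12,0,-2,0,0,0,20],
    [-16,0,-2,0,0,0,20],
    [-20,0,-2,0,0,0,20],
    [-20,0,-2,0,0,0,20]
  ]
}}

```text
time: 5.65
position: [0.5554, 0.1333, 0.0289]
tool_rot: [0.705, -0.056, 0.055, -0.705]
ft_force: [-1.1, -3.0, 1.6]
grip_width: 0.0296
```

Call:
{"fn": "drive_tool", "kwargs": {
  "plan": [
    [-3,0,0,0,0,0,20],
    [-6,0,0,0,0,0,20],
    [-9,0,0,0,0,0,20],
    [-12,0,0,0,0,0,20],
    [-15,0,0,0,0,0,20],
    [-18,0,0,0,0,0,20],
    [-18,0,0,0,0,0,20]
  ]
}}

```text
time: 6.35
position: [0.5384, 0.1361, 0.0289]
tool_rot: [0.705, -0.055, 0.055, -0.705]
ft_force: [-0.6, -4.9, 3.4]
grip_width: 0.0297
```

Call:
{"fn": "drive_tool", "kwargs": {
  "plan": [
    [-4,0,0,0,0,0,20],
    [-8,0,0,0,0,0,20],
    [-12,0,0,0,0,0,20],
    [-16,0,0,0,0,0,20],
    [-20,0,0,0,0,0,20],
    [-24,0,0,0,0,0,20],
    [-24,0,0,0,0,0,20]
  ]
}}

```text
time: 7.05
position: [0.5146, 0.14, 0.0289]
tool_rot: [0.705, -0.056, 0.055, -0.705]
ft_force: [-1.3, -4.9, 4.4]
grip_width: 0.0298
```

Call:
{"fn": "drive_tool", "kwargs": {
  "plan": [
    [-3,0,0,0,0,0,20],
    [-6,0,0,0,0,0,20],
    [-9,0,0,0,0,0,20],
    [-10,0,0,0,0,0,20],
    [-10,0,0,0,0,0,20]
  ]
}}

```text
time: 7.55
position: [0.5094, 0.141, 0.029]
tool_rot: [-0.705, 0.053, -0.058, 0.705]
ft_force: [4.6, -7.1, -1.4]
grip_width: 0.0298
```

```bash
python3 - <<'E'
from h import *
o=get_obs(); p=o["position"]; print(p,o["ft_force"])
c=camera("side"); b=[b for b in blobs(c,"blue")]; print(b)
h=np.array([np.cos(np.radians(-9)),np.sin(np.radians(-9))])
for s in (0,.03,.06,.07): print(s,proj("side",np.r_[np.array([.577,.132])-s*h,.063]))
E
```

```text
[0.50937174 0.14099301 0.02896388] [ 4.64577262 -7.0763735  -1.42276463]
[(array([203.65517241, 168.3908046 ]), array([198, 158,  12,  18,  87], dtype=int32)), (array([354.34966592, 235.96213808]), array([345, 221,  21,  31, 449], dtype=int32))]
0 [235.77938281 150.9087758 ]
0.03 [221.65637845 155.75845936]
0.06 [207.08272764 160.76288992]
0.07 [202.12095242 162.46670868]
```

Left jig ran about 69 mm to its stop, so it's the free one. I'll push it home now.

Call:
{"fn": "drive_tool", "kwargs": {
  "plan": [
    [8,0,0,0,0,0,20],
    [16,0,0,0,0,0,20],
    [24,0,0,0,0,0,20],
    [32,0,0,0,0,0,20],
    [40,0,0,0,0,0,20],
    [48,0,0,0,0,0,20],
    [56,0,0,0,0,0,20],
    [64,0,0,0,0,0,20],
    [70,0,0,0,0,0,20],
    [74,0,0,0,0,0,20]
  ]
}}

```text
time: 8.6
position: [0.5777, 0.1297, 0.0289]
tool_rot: [0.705, -0.056, 0.055, -0.705]
ft_force: [-3.5, -4.1, 6.4]
grip_width: 0.0299
```

Call:
{"fn": "drive_tool", "kwargs": {
  "plan": [
    [2,0,0,0,0,0,20],
    [4,0,0,0,0,0,20],
    [4,0,0,0,0,0,20],
    [4,0,0,0,0,0,20]
  ]
}}

```text
time: 9.0
position: [0.5781, 0.1296, 0.0289]
tool_rot: [0.705, -0.058, 0.053, -0.705]
ft_force: [-7.1, -4.5, 8.4]
grip_width: 0.0297
```

Call:
{"fn": "drive_tool", "kwargs": {
  "plan": [
    [-2,0,0,0,0,0,60],
    [-2,0,0,0,0,0,60],
    [-2,0,0,0,0,0,60],
    [-2,0,0,0,0,0,60],
    [-2,-30,0,0,0,0,60],
    [-2,-75,0,0,0,0,60],
    [-2,-120,0,0,0,0,60],
    [-2,-140,0,0,0,0,60],
    [-2,-140,0,0,0,0,60]
  ]
}}

```text
time: 9.9
position: [0.5834, 0.1302, 0.1726]
tool_rot: [-0.704, 0.052, -0.058, 0.705]
ft_force: [0.3, -0.1, -0.3]
grip_width: 0.0598
```

```bash
python3 - <<'E'
from h import *
c=camera("side"); print([b[0] for b in blobs(c,"blue")]); c=camera("top"); print([(b[0],b[1][:2]) for b in blobs(c,"blue")])
o=get_obs();print(o["position"],o["grip_width"]); go((.575,-.1676,.17),np.radians(84),o)
E
```

```text
[array([236.99521531, 150.67942584]), array([354.3674833 , 235.94432071])]
[(array([365.59210526, 201.54605263]), array([357, 197], dtype=int32))]
[0.58008216 0.12985553 0.16843782] 0.05997798680779913
shift mm [  41.5   -1.6 -294.6] rot deg [-0.02 -2.99 -0.  ]
```

Call:
{"fn": "drive_tool", "kwargs": {
  "plan": [
    [41,0,-295,0,-3,0,60],
    [41,0,-295,0,-3,0,60],
    [41,0,-295,0,-3,0,60],
    [41,0,-295,0,-3,0,60],
    [41,0,-295,0,-3,0,60],
    [41,0,-295,0,-3,0,60],
    [41,0,-295,0,-3,0,60],
    [41,0,-295,0,-3,0,60],
    [41,0,-295,0,-3,0,60]
  ]
}}

```text
time: 10.9
position: [0.5735, -0.1666, 0.1669]
tool_rot: [-0.705, 0.038, -0.036, 0.707]
ft_force: [0.3, 1.3, 0.7]
grip_width: 0.0603
```

```bash
python3 - <<'E'
from h import *
o=get_obs(); im=camera("wrist"); cv2.imwrite("pics/w5.png",im); print(o["position"])
for b in blobs(im,"blue",200): print(b[0].round(1),b[1], plane("wrist",b[0],.063,o).round(4))
for t in ("dish_a","jig_a","red_marker"): 
    for d in mark_of("wrist",t): print(t,d["conf"],d["location"],plane("wrist",d["location"],.008 if t[0]=="d" else 0,o).round(4))
go((.575,-.1676,.17),np.radians(84),o)
E
```

```text
[ 0.5735428  -0.16661678  0.16692796]
[278.6 194.9] [262 182  34  26 827] [ 0.5753 -0.1664  0.063 ]
dish_a 0.61 [277.4, 14.1] [ 0.4179 -0.1509  0.008 ]
jig_a 0.89 [277.5, 114.6] [ 0.5075 -0.1603  0.    ]
red_marker 0.87 [461.2, 242.0] [0.6673 0.0308 0.    ]
red_marker 0.86 [421.0, 169.0] [ 0.579  -0.0148  0.    ]
red_marker 0.7 [383.9, 233.7] [ 0.6481 -0.0557  0.    ]
shift mm [ 1.5 -3.1 -0.8] rot deg [-0.11  0.03 -0.21]
```

View pics/w5.png

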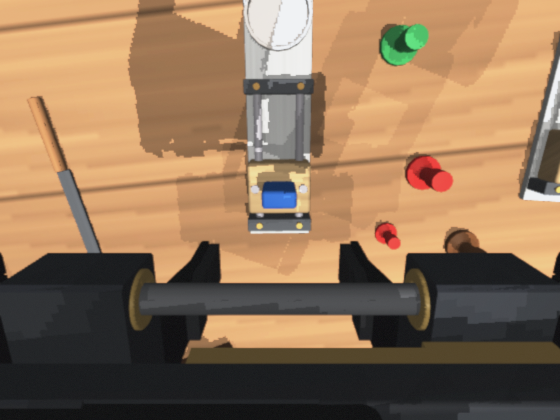

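The right jig is square in the picture (dish (278,14), tab (279,195)), so heading -6° is right, and the larger red marker's foot is at (421,169). Descending to grip the tab.

Call:
{"fn": "drive_tool", "kwargs": {
  "plan": [
    [2,45,0,0,0,0,60],
    [2,90,0,0,0,0,60],
    [2,120,0,0,0,0,60],
    [2,140,0,0,0,0,60],
    [2,140,0,0,0,0,60],
    [2,140,0,0,0,0,20],
    [2,140,0,0,0,0,20],
    [2,140,0,0,0,0,20],
    [2,140,0,0,0,0,20],
    [2,140,0,0,0,0,20]
  ],
  "newtons": 15
}}

```text
time: 12.1
position: [0.5774, -0.1672, 0.0298]
tool_rot: [-0.705, 0.037, -0.038, 0.707]
ft_force: [0.6, 1.9, 2.0]
grip_width: 0.0295
```

Call:
{"fn": "drive_tool", "kwargs": {
  "plan": [
    [0,0,0,0,0,0,20],
    [0,0,0,0,0,0,20]
  ]
}}

```text
time: 12.3
position: [0.5774, -0.1673, 0.0297]
tool_rot: [-0.706, 0.037, -0.038, 0.707]
ft_force: [0.2, 5.9, 5.3]
grip_width: 0.03
```

Call:
{"fn": "drive_tool", "kwargs": {
  "plan": [
    [-4,0,0,0,0,0,20],
    [-8,0,0,0,0,0,20],
    [-12,0,0,0,0,0,20],
    [-15,0,0,0,0,0,20],
    [-15,0,0,0,0,0,20]
  ]
}}

```text
time: 12.8
position: [0.5624, -0.1658, 0.0297]
tool_rot: [-0.706, 0.037, -0.038, 0.706]
ft_force: [1.0, 4.5, 4.7]
grip_width: 0.03
```

Call:
{"fn": "drive_tool", "kwargs": {
  "plan": [
    [-2,0,0,0,0,0,20],
    [-4,0,0,0,0,0,20],
    [-6,0,0,0,0,0,20],
    [-6,0,0,0,0,0,20]
  ]
}}

```text
time: 13.2
position: [0.5567, -0.1653, 0.0298]
tool_rot: [-0.706, 0.036, -0.038, 0.706]
ft_force: [0.3, 6.1, 6.4]
grip_width: 0.0297
```

Call:
{"fn": "drive_tool", "kwargs": {
  "plan": [
    [-2,0,0,0,0,0,20],
    [-4,0,0,0,0,0,20],
    [-6,0,0,0,0,0,20],
    [-6,0,0,0,0,0,20]
  ]
}}

```text
time: 13.6
position: [0.5557, -0.1653, 0.0298]
tool_rot: [0.706, -0.034, 0.042, -0.706]
ft_force: [10.2, 7.4, -0.8]
grip_width: 0.0297
```

Call:
{"fn": "drive_tool", "kwargs": {
  "plan": [
    [-2,0,0,0,0,0,20],
    [-4,0,0,0,0,0,20],
    [-4,0,0,0,0,0,20]
  ]
}}

```text
time: 13.9
position: [0.5556, -0.1654, 0.03]
tool_rot: [0.707, -0.031, 0.045, -0.705]
ft_force: [16.5, 8.6, -5.4]
grip_width: 0.03
```

Call:
{"fn": "drive_tool", "kwargs": {
  "plan": [
    [4,0,0,0,0,0,20],
    [8,0,0,0,0,0,20],
    [8,0,0,0,0,0,60],
    [8,0,0,0,0,0,60],
    [8,0,0,0,0,0,60],
    [8,0,0,0,0,0,60],
    [8,-40,0,0,0,0,60],
    [8,-80,0,0,0,0,60],
    [8,-120,0,0,0,0,60],
    [8,-120,0,0,0,0,60]
  ]
}}

```text
time: 14.9
position: [0.5577, -0.1682, 0.1543]
tool_rot: [0.708, -0.033, 0.041, -0.704]
ft_force: [1.1, 0.0, -0.2]
grip_width: 0.0599
```

```bash
python3 - <<'E'
from h import *
o=get_obs(); im=camera("wrist"); print(o["position"])
for b in blobs(im,"blue",200): print(b[0].round(1), plane("wrist",b[0],.063,o).round(4))
for t in ("dish_a","jig_a","red_marker"): 
    for d in mark_of("wrist",t): print(t,d["conf"],d["location"],plane("wrist",d["location"],.008 if t[0]=="d" else 0,o).round(4))
go((.579,-.016,.15),np.radians(84),o)
E
```

```text
[ 0.55767531 -0.16817755  0.1543246 ]
[283.  190.3] [ 0.5539 -0.1643  0.063 ]
dish_a 0.8 [281.2, 27.7] [ 0.4186 -0.1516  0.008 ]
jig_a 0.67 [282.3, 128.7] [ 0.5074 -0.1598  0.    ]
jig_a 0.58 [281.9, 28.2] [ 0.4177 -0.1509  0.    ]
red_marker 0.89 [429.0, 187.2] [ 0.5824 -0.0146  0.    ]
red_marker 0.78 [390.2, 247.5] [ 0.6463 -0.0555  0.    ]
red_marker 0.54 [469.0, 257.0] [0.6667 0.0305 0.    ]
shift mm [  5.3   3.7 153.6] rot deg [0.27 0.01 0.65]
```

Call:
{"fn": "drive_tool", "kwargs": {
  "plan": [
    [5,3,50,0,0,0,50],
    [5,3,100,0,0,0,50],
    [5,3,154,0,0,0,50],
    [5,20,154,0,0,0,50],
    [5,40,154,0,0,0,50],
    [5,40,154,0,0,0,50],
    [5,40,154,0,0,0,50]
  ]
}}

```text
time: 15.8
position: [0.5737, -0.0132, 0.1072]
tool_rot: [-0.706, 0.038, -0.036, 0.706]
ft_force: [0.5, -0.4, -0.2]
grip_width: 0.05
```

```bash
python3 - <<'E'
from h import *
o=get_obs(); im=camera("wrist"); cv2.imwrite("pics/w6.png",im); print(o["position"])
for b in blobs(im,"red",100): print("red",b[0].round(1),b[1], plane("wrist",b[0],.03,o).round(4))
for d in mark_of("wrist","red_marker"): print(d["conf"],d["location"],plane("wrist",d["location"],0,o).round(4))
for d in spot_in("wrist","red_marker"): print(d["conf"],d["location"],plane("wrist",d["location"],.03,o).round(4))
go((.581,-.016,-.002),np.radians(84),o)
E
```

```text
[ 0.57371519 -0.01319019  0.10721971]
0.87 [280.9, 201.7] [ 0.5829 -0.0118  0.    ]
0.85 [244.9, 270.7] [ 0.6479 -0.0536  0.    ]
0.54 [330.3, 282.7] [0.6695 0.0276 0.    ]
0.9 [244.1, 272.5] [ 0.635  -0.0497  0.03  ]
0.78 [279.7, 205.0] [ 0.5774 -0.0124  0.03  ]
0.61 [324.7, 276.6] [0.6464 0.0199 0.03  ]
shift mm [  7.9 109.2  -2.1] rot deg [-0.02 -0.   -0.21]
```

View pics/w6.png

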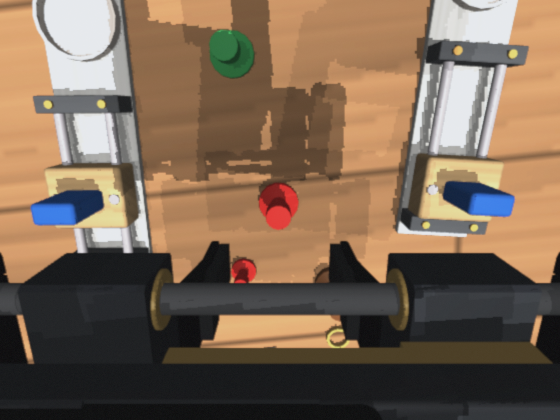

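The larger red marker is centred between the jaws (foot (278,202), head (278,216)), about 8 mm ahead of the tool. I'll descend so the real tips end at about z = 0.026.

Call:
{"fn": "drive_tool", "kwargs": {
  "plan": [
    [8,30,0,0,0,0,50],
    [8,60,0,0,0,0,50],
    [8,85,0,0,0,0,50],
    [8,105,0,0,0,0,50],
    [8,114,0,0,0,0,50],
    [8,114,0,0,0,0,50],
    [8,114,0,0,0,0,10],
    [8,114,0,0,0,0,10],
    [8,114,0,0,0,0,10],
    [8,114,0,0,0,0,10]
  ],
  "newtons": 15
}}

```text
time: 16.95
position: [0.5834, -0.0142, -0.0045]
tool_rot: [0.706, -0.036, 0.037, -0.706]
ft_force: [-0.8, 0.7, -0.3]
grip_width: 0.0259
```

Call:
{"fn": "drive_tool", "kwargs": {
  "plan": [
    [0,0,0,0,0,0,10],
    [0,0,0,0,0,0,10],
    [0,0,0,0,0,0,10]
  ]
}}

```text
time: 17.25
position: [0.5832, -0.0142, -0.0049]
tool_rot: [0.706, -0.037, 0.037, -0.706]
ft_force: [-0.6, -0.7, 3.6]
grip_width: 0.0192
```

```bash
python3 - <<'E'
from h import *
o=get_obs(); c=camera("side"); w=camera("wrist"); print(o["position"],o["grip_width"],o["ft_force"])
cv2.imwrite("pics/s7.png",np.hstack([cv2.resize(c[130:270,220:360],(400,400)),cv2.resize(w[140:340,180:380],(400,400))]))
E
```

```text
[ 0.58319819 -0.01421046 -0.00493629] 0.019209378064325915 [-0.56300715 -0.70720367  3.62153422]
```

View pics/s7.png

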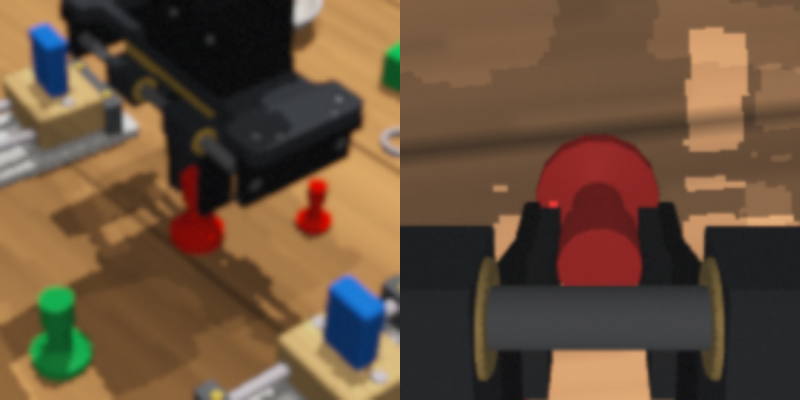

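Jaws closed on the head (width 19 mm, foot centred). Lifting.

Call:
{"fn": "drive_tool", "kwargs": {
  "plan": [
    [0,-10,0,0,0,0,10],
    [0,-30,0,0,0,0,10],
    [0,-60,0,0,0,0,10],
    [0,-90,0,0,0,0,10],
    [0,-90,0,0,0,0,10],
    [0,-90,0,0,0,0,10]
  ]
}}

```text
time: 17.95
position: [0.583, -0.0141, 0.0854]
tool_rot: [0.706, -0.037, 0.037, -0.706]
ft_force: [-0.5, 0.1, -0.6]
grip_width: 0.0192
```

```bash
python3 - <<'E'
from h import *
o=get_obs(); w=camera("wrist"); p=o["position"]; print(p,o["grip_width"])
h=cv2.cvtColor(w,cv2.COLOR_BGR2HSV); m=(cv2.inRange(h,(0,180,60),(5,255,255))|cv2.inRange(h,(172,180,60),(180,255,255)))[150:300,230:330]
r,c=np.nonzero(m); print("red rows/cols",r.min()+150,r.max()+150,c.min()+230,c.max()+230,"foot top-row col",c[r==r.min()].mean()+230)
z0=p[2]+.005
for dx in (-.004,0,.004): print(dx,"foot near edge row (z=8mm)",proj("wrist",p+[dx-.018,0,.013],o).round(1),"head top centre",proj("wrist",p+[dx,0,.055],o).round(1))
go((.4175,-.151,p[2]),np.radians(84),o)
E
```

```text
[ 0.58295937 -0.01406482  0.0854273 ] 0.01921305015258907
red rows/cols 208 281 230 308 foot top-row col 277.0
-0.004 foot near edge row (z=8mm) [273.9 205.6] head top centre [276.9 269.3]
0 foot near edge row (z=8mm) [274.6 212.5] head top centre [277.8 277.2]
0.004 foot near edge row (z=8mm) [275.4 219.2] head top centre [278.7 285. ]
shift mm [-150.3   -0.2 -153.5] rot deg [0.   0.01 0.07]
```

Call:
{"fn": "drive_tool", "kwargs": {
  "plan": [
    [-35,0,-35,0,0,0,10],
    [-70,0,-70,0,0,0,10],
    [-105,0,-105,0,0,0,10],
    [-130,0,-135,0,0,0,10],
    [-147,0,-153,0,0,0,10],
    [-147,0,-153,0,0,0,10],
    [-147,20,-153,0,0,0,10],
    [-147,40,-153,0,0,0,10],
    [-147,40,-153,0,0,0,10],
    [-147,40,-153,0,0,0,10]
  ]
}}

```text
time: 19.0
position: [0.4206, -0.1501, 0.0441]
tool_rot: [-0.706, 0.037, -0.036, 0.707]
ft_force: [0.6, -0.5, -0.8]
grip_width: 0.0193
```

```bash
python3 - <<'E'
from h import *
o=get_obs(); w=camera("wrist"); s=camera("side"); t=camera("top"); p=o["position"]; print(p,o["grip_width"])
for c in ("wrist","side","top"):
    for n in ("dish_a","jig_a","red_marker"):
        for d in mark_of(c,n): print(c,n,round(d["conf"],2),np.round(d["location"],1),plane(c,d["location"],{"d":.008,"j":0,"r":p[2]+.005}[n[0]],o).round(4))
cv2.imwrite("pics/p8.png",np.hstack([cv2.resize(s[230:370,190:330],(400,400)),cv2.resize(w[100:340,150:390],(400,400))]))
E
```

```text
[ 0.42056487 -0.15009094  0.04405773] 0.01925722796762013
wrist dish_a 0.68 [276.2 211.1] [ 0.4168 -0.1511  0.008 ]
wrist jig_a 0.67 [279.7 317.2] [ 0.5077 -0.1581  0.    ]
wrist red_marker 0.79 [278.2 234.7] [ 0.419  -0.1499  0.0491]
wrist red_marker 0.55 [282.1 313.4] [ 0.4724 -0.153   0.0491]
side dish_a 0.89 [267.2 309.5] [ 0.4195 -0.1493  0.008 ]
side dish_a 0.58 [160.6 206.7] [0.4113 0.1464 0.008 ]
side jig_a 0.98 [204.3 190.4] [0.5016 0.1415 0.    ]
side jig_a 0.98 [311.9 282.2] [ 0.5051 -0.1533  0.    ]
side red_marker 0.89 [268.9 291.1] [ 0.4235 -0.1498  0.0491]
side red_marker 0.7 [332.2 206.5] [ 0.6119 -0.0895  0.0491]
side red_marker 0.42 [308.2 181.7] [ 0.628  -0.0156  0.0491]
top dish_a 0.72 [350.7 281.9] [ 0.4214 -0.1467  0.008 ]
top dish_a 0.71 [196.8 287.1] [0.4113 0.1588 0.008 ]
top jig_a 0.83 [354.4 235.1] [ 0.5142 -0.1568  0.    ]
top jig_a 0.62 [208.9 236.6] [0.5118 0.1372 0.    ]
top red_marker 0.59 [263.2 162.7] [0.6527 0.0247 0.0491]
top red_marker 0.4 [305.7 169.5] [ 0.6391 -0.0569  0.0491]
```

View pics/p8.png

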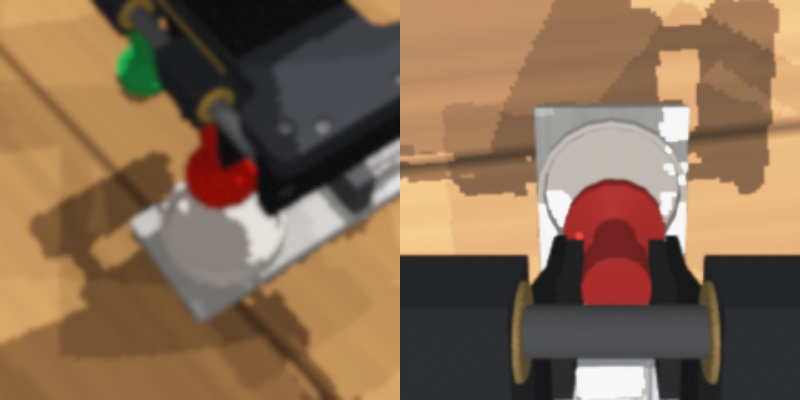

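Marker and dish agree within about 2 mm. Lowering 40 mm onto the dish floor.

Call:
{"fn": "drive_tool", "kwargs": {
  "plan": [
    [0,10,0,0,0,0,10],
    [0,20,0,0,0,0,10],
    [0,29,0,0,0,0,10],
    [0,35,0,0,0,0,10],
    [0,38,0,0,0,0,10],
    [0,40,0,0,0,0,10],
    [0,40,0,0,0,0,10]
  ]
}}

```text
time: 20.3
position: [0.4206, -0.1509, 0.0044]
tool_rot: [-0.706, 0.037, -0.037, 0.706]
ft_force: [-0.1, 0.5, -0.6]
grip_width: 0.0195
```

Call:
{"fn": "drive_tool", "kwargs": {
  "plan": [
    [0,1,0,0,0,0,10],
    [0,1,0,0,0,0,10]
  ]
}}

```text
time: 20.5
position: [0.4208, -0.151, 0.0038]
tool_rot: [0.706, -0.037, 0.037, -0.706]
ft_force: [-0.4, -0.3, -1.0]
grip_width: 0.0196
```

Call:
{"fn": "drive_tool", "kwargs": {
  "plan": [
    [0,0,0,0,0,0,24],
    [0,0,0,0,0,0,30],
    [0,0,0,0,0,0,50],
    [0,0,0,0,0,0,50],
    [0,0,0,0,0,0,50],
    [0,0,0,0,0,0,50],
    [0,-10,0,0,0,0,50],
    [0,-30,0,0,0,0,50],
    [0,-60,0,0,0,0,50],
    [0,-80,0,0,0,0,50]
  ]
}}

```text
time: 21.5
position: [0.4209, -0.1511, 0.0856]
tool_rot: [0.706, -0.036, 0.037, -0.706]
ft_force: [-0.0, 0.1, 0.2]
grip_width: 0.0496
```

Call:
{"fn": "drive_tool", "kwargs": {
  "plan": [
    [0,-30,40,0,0,0,50],
    [0,-60,90,0,0,0,50],
    [0,-80,140,0,0,0,50],
    [0,-100,180,0,0,0,50],
    [0,-100,180,0,0,0,50],
    [0,-100,180,0,0,0,50]
  ]
}}

```text
time: 22.1
position: [0.4397, 0.0292, 0.1848]
tool_rot: [0.706, -0.035, 0.036, -0.706]
ft_force: [0.3, -0.2, -0.0]
grip_width: 0.0499
```

```bash
python3 - <<'E'
from h import *
s=camera("side"); t=camera("top"); o=get_obs(); print(o["position"],o["time"])
for c,i in (("side",s),("top",t)):
    print(c,"blue",[b[0].round(1).tolist() for b in blobs(i,"blue")],"red",[(b[0].round(1).tolist(),b[1].tolist()) for b in blobs(i,"red",15)])
    for n in ("dish_a","red_marker"):
        for d in mark_of(c,n): print(c,n,round(d["conf"],2),np.round(d["location"],1),plane(c,d["location"],.008).round(4))
cv2.imwrite("pics/f9.png",np.hstack([cv2.resize(s[130:340,130:410],(400,300)),cv2.resize(t[150:330,160:400],(400,300))]))
E
```

```text
[0.43894161 0.02749205 0.18346463] 22.2
side blue [[237.0, 150.5], [343.5, 242.1]] red [([329.6, 204.1], [324, 194, 11, 18, 112]), ([268.1, 303.5], [257, 285, 23, 35, 528])]
side dish_a 0.88 [159.8 204. ] [0.4138 0.154  0.008 ]
side dish_a 0.62 [267.2 313.7] [ 0.4152 -0.1545  0.008 ]
side red_marker 0.77 [304.8 180.7] [0.6623 0.0266 0.008 ]
side red_marker 0.72 [329.6 207.6] [ 0.6418 -0.0599  0.008 ]
side red_marker 0.58 [270.4 306.5] [ 0.4261 -0.1485  0.008 ]
top blue [[205.1, 200.6], [364.9, 213.1]] red [([38.2, 99.8], [34, 98, 9, 5, 17]), ([303.1, 170.5], [298, 165, 11, 11, 92]), ([353.1, 283.5], [345, 276, 17, 16, 206])]
top dish_a 0.75 [352.9 282.2] [ 0.4208 -0.151   0.008 ]
top red_marker 0.67 [352.7 285.3] [ 0.4148 -0.1505  0.008 ]
top red_marker 0.57 [301.8 173.5] [ 0.6387 -0.0513  0.008 ]
top red_marker 0.55 [261.5 160.6] [0.6655 0.0303 0.008 ]
```

View pics/f9.png

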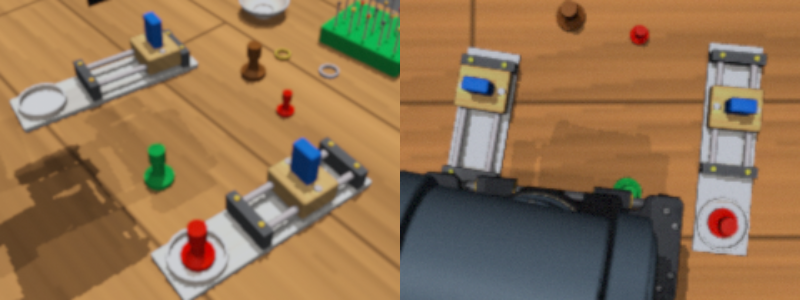

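The marker stands upright and centred in the right dish, at (723,223) in the picture. The left carriage is home, and the right one is partway out. The robot is clear, so I'm handing in.

```bash
python3 -c "
from rig import *
print(hand_in())"
```

```text
the job is handed in; nothing more can be done
None
```

The job is done and handed in at about 22 s of the 61 s allowed. The interface gave no verdict.

- **Free jig (left):** it ran about 69 mm to its front stop. I pushed it home, and its tab was back within about 1 pixel of where it started.
- **Binding jig (right):** it stopped dead, with the pull rising to 16 N without movement. I left it there, about 28 mm out by my measurement.
- **Red marker:** the larger red one stands upright in the binding jig's dish. The last pictures show it centred. The position networks disagreed by about 6 mm in the top view and 12 mm in the side view, so the margin to the 15 mm limit is not measured precisely. The robot is clear of everything.

The finger tips in the pictures sat about 33 mm behind the reported TCP, and the first grasp closed on nothing just above the tab. I used the measured offset for every later grasp, and those all held.

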